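# Refit the purge knob of a steam cleaner and hold it pressed

### The job

The purge knob of the little steam cleaner has come off. First screw the cleaner's filler cap clockwise until it is tight, then pick up the loose knob, turn it so that the flat in its bore (on the side of the beak) matches the flat of the D-shaped stem, push it fully onto the stem and press it right down against the spring. Finish with the knob still held in the gripper and pressed down (do not let go), and leave the other things on the counter where they are.

Things in the scene. Friction and masses are not known exactly. Their poses are not given: they have to be found in the camera images.
- steamer: the steam cleaner: low white box with a steel deck, 130 (its x) x 220 (its y) x 70 mm, fixed to the counter; origin under its centre, z up, its vented front faces -x. On the deck, 55 mm toward its +y end, sits the filler cap; 55 mm toward its -y end stands the D-shaped stem. To its right, between it and the knob, a fixed beige control box under 100 mm tall stands on the counter: pass above it
- cap (a joint): angle of the filler cap about its vertical axis, rad: 0 = screwed tight (a solid stop; its bar then points along the steamer's x axis), larger = unscrewed counter-clockwise seen from above, up to 1.6. Turns with about 0.08 N m of friction, stays where it is left, does not rise or come off
- cap_grip (a point): point on the filler cap's axis, in the middle of its grip bar, 100 mm above the counter; axes turn with the cap: x along the bar, z up. The cap is a grey ribbed disc 52 mm across, whose top lies 11 mm below this point; on it stands an upright grip bar 46 mm long, 12 mm thick, that ends 9 mm above this point
- knob: the loose grey knob (50 g), standing upright on the counter; origin at the centre of its underside, z up. Round skirt 44 mm across, 20 mm tall; on it an upright grip bar 40 mm long (along its x), 12 mm thick, from 20 to 40 mm above the underside. A beak 8 mm wide on the skirt's top sticks out 32 mm from the axis on the knob's +x side
- knob_bore (a point): centre of the closed upper end of the knob's bore, on the axis, 16 mm above the underside; axes as the knob. The bore opens below, is D-shaped, 16 mm deep, 18 mm across, its flat 4 mm from the axis on the +x (beak) side
- stem_tip (a point): centre of the top of the upright aluminium stem, 98 mm above the counter when not pressed; z up, +x toward the stem's flat, up to 0.5 rad either way from the steamer's x axis. Stem 16 mm across, flat 3 mm from the axis, top 3 mm chamfered; it does not turn. The knob (1 mm clearance) goes on one way round only, within about 0.1 rad
- stem (a joint): how far the stem is pressed down, m: 0 = up, 0.006 = bottomed on a solid stop. A spring raises it: 3.2 N to start, 8 N at full press. With the knob fully on, the knob's underside is 82 mm above the counter, at full press 76 mm
- jar_pumice: bystander: white round jar with a fixed lid, 63 mm across, 58 mm tall; origin under its centre
- dappen_dish: bystander: small glass dish, 31 mm across, 26 mm tall; origin under its centre
- cast_yellow: bystander: yellow plaster cast of a jaw, 53 x 68 x 29 mm; origin under its centre
- bottle_sep: bystander: small white bottle with a blue cap, 37 mm across, 78 mm tall; origin under its centre
- beaker: bystander: clear cup, 72 mm across, 58 mm tall; origin under its centre
- wax_carver: bystander: thin steel hand tool, 165 mm long, lying flat; origin under its middle, long along its y axis
There are look-alikes about, which are no part of the job. Leave any purple or yellow look-alike of the knob alone.

How it is judged:
On the way, in this order (a step that is already met when the one before it is completed fails the run):
1. the filler cap is screwed tight (value of joint cap below 0.12 rad), for 0.2 s.
2. the knob is lifted off the counter (height (world z) of knob above 0.03 m), for 0.1 s.
At the end, for the whole second after the job is handed in: Cap within 0.12 rad of tight; knob fully on the stem (bore end within 2 mm of the stem top, 3 mm of its axis, flats within 0.25 rad, upright within 0.1 rad); gripper still on the knob (over 1 N), keeping the stem pressed at least 4.5 of its 6 mm (over 3 N knob to stem) (z of knob_bore in the frame of stem_tip between -0.003 and 0.002 m and horizontal distance between knob_bore and stem_tip below 0.003 m and angle between the x axis of knob and the x axis of stem_tip, either way round below 0.25 rad and angle between knob's own z axis and vertical below 0.1 rad and value of joint cap below 0.12 rad and value of joint stem above 0.0045 m and contact force between knob and stem above 3 N and contact force between the fingers and knob above 1 N); the arm keeps its last pose, push and grip.
It fails at once if one of the other things on the counter is shifted by more than 30 mm (distance of any of jar_pumice, dappen_dish, cast_yellow, bottle_sep, beaker, wax_carver from where it was at the start of the episode above 0.03 m).
It also fails if it takes over 51 s, if anything falls off the work surface, if the arm or the gripper's body presses on something with over 40 N, if the wrist force passes 120 N, or if a joint passes its speed limit or range.

### The arm

A 6-joint arm with a two-finger parallel gripper is mounted at the origin on a cart in front of the work surface, level with it; the furniture and walls round the work are solid. World frame = base frame: x ahead of the robot, y to its left, z up, the work surface at z = 0. Lengths are in m, angles in rad, forces in N, time in s.
With the tool pointing down it reaches from about 0.35 to 0.85 m from the base axis. Payload 8.1 kg.
Tool frame: the origin (TCP) lies midway between the tips of the shut fingers; the grasp point (between the pads) lies 19 mm behind it; z points along the fingers, y is the direction in which the jaws open and shut (so a half turn about z gives the same grasp; the last joint's range is limited). The gripper opens to 93 mm and grips with 3 to 60 N. Pads are 15 mm wide; open, the fingers measure 128 mm over their backs; the gripper's body (75 mm by 188 mm) begins 65 mm behind the grasp point.
Start: joints at [-1.242, 0.13, 1.488, -0, 1.523, -0.085], TCP at [0.241, -0.549, 0.219] pointing down, gripper open.
Joint ranges: [-2.96, 2.96], [-0.89, 2.26], [0.02, 2.5], [-1.34, 4.48], [0, 2.73], [-2.66, 2.66]. Speed limits (rad/s): [2.39, 2.39, 2.79, 3.14, 3.14, 3.14].

### API

Orientations are given as a unit quaternion [w, x, y, z].
In Python, from workcell import telemetry, imaging, ticket gives the robot as it stands.
- The arm moves only by the tool jog_arm, never from a script. Its argument "steps" is one flat list of numbers, 6 for each row, row after row: the shift along the tool's x, y, z in cm, then the turn, a rotation vector about the tool's x, y, z in degrees. In form: [tx, ty, tz, wx, wy, wz, tx, ty, tz, wx, wy, wz, ...]. A call has 1 to 12 rows; each row is the pose to reach, as a shift and turn from the pose commanded when the call began, along the tool's axes at that moment; what a row does not reach only later rows make up. A row lasts 1/10 s, in which the tool goes at most 50 mm and 8.59 degrees, less where a joint would pass 70% of its speed; a pose out of reach is approached as far as the arm can. A call with a gripper value outside its range is refused whole. "claw" is the closure, from -1 (fully open) to 1 (shut), so that 0 is half open, set as the call begins (left out, the last holds). The fingers move at their own pace and stop on an object; "squeeze" is the grip in N (left out, the last holds). Time passes only in rows, so rows that repeat a pose let the fingers close. It gives the time, the measured TCP pose, the force and the opening at its end, in the units of the state.
- telemetry.get_state(): the state, without advancing time (a new reading comes with each control period).
- imaging.get_image(name): name is "scene" or "top" or "wrist"; returns a dict with "image" (384x512x3 uint8, blue, green, red), "fx", "fy", "cx", "cy" (pixels), "k1" (the pictures are not rectified: a ray, as slopes to the right and down, at radius r is drawn at 1 + k1 r^2 times it, then the intrinsics apply), "rvec" (rotation vector, rad) and "tvec" (3), from world to camera coordinates, as OpenCV has them; the wrist camera has in their place "mount" (4x4, takes a point from camera to tool coordinates, whose origin is the TCP and whose axes are the flange's). Camera axes: x right, y down, z forward; pixel columns grow to the right and rows downward; lengths in m; the calibration is good to about 2 mm. A picture is of the moment at which its call begins: read the wrist's pose just before it. There is no depth.
- ticket.job_done(): hands the job in, once; it reports no verdict.
The state is a dict: "clock": time; "q": joint angles; "qvel": joint speeds; "tau": joint torques, N m; "ee_pos": TCP position; "orientation": TCP orientation; "force": force on the tool from outside, world axes, zero at the start; "wrist_torque": the same for the moment, N m; "grip_width": finger opening in m.
Only numpy, scipy, OpenCV 4.12 (cv2) and the standard library are available. Lean on these libraries where they do the work, as an engineer would, in place of code of your own. Each camera call takes 0.05 s, during which the arm holds its last target.

## Working session

There is one attempt and no reset: what is moved stays moved. The work goes in short steps, Python scripts to look and compute and a tool call to move; the robot and the scene stay as the last step left them, time stands still between calls to the robot, and variables do not carry over. Pictures are saved under pics/ and viewed, and the job is handed in when it is done.

Besides the shell and the picture viewer there is one more tool, called after "Emit:" by a JSON object that holds its "name" and its "arguments", one argument or row to a line. jog_arm: Moves the arm, as the interface text tells. Its arguments: {"type":"object","properties":{"steps":{"type":"array","items":{"type":"number"}},"claw":{"type":"number"},"squeeze":{"type":"number"}},"required":["steps"]}

```bash
mkdir -p pics; ls
cat > h.py <<'E'
import numpy as np,cv2,json,pickle
from scipy.spatial.transform import Rotation as R
from workcell import telemetry, imaging, ticket
def snap(n,f):
    s=telemetry.get_state(); d=imaging.get_image(n); cv2.imwrite(f'pics/{f}.png',d['image'])
    d['state']=s; pickle.dump(d,open(f'pics/{f}.pkl','wb')); return d
def load(f): return pickle.load(open(f'pics/{f}.pkl','rb'))
def cam(d):
    # returns camera-to-world R, t
    if 'mount' in d:
        s=d['state'];q=s['orientation'];T=np.eye(4);T[:3,:3]=R.from_quat([q[1],q[2],q[3],q[0]]).as_matrix();T[:3,3]=s['ee_pos']
        M=T@np.array(d['mount']);return M[:3,:3],M[:3,3]
    Rm=cv2.Rodrigues(np.array(d['rvec'],float))[0];t=np.array(d['tvec'],float).ravel()
    return Rm.T,-Rm.T@t
def ray(d,u,v):
    x=(u-d['cx'])/d['fx'];y=(v-d['cy'])/d['fy'];a,b=x,y
    for _ in range(30):
        k=1+d['k1']*(a*a+b*b);a,b=x/k,y/k
    Rc,t=cam(d);return t,Rc@np.array([a,b,1.])
def onz(d,u,v,z):
    t,r=ray(d,u,v);return t+r*(z-t[2])/r[2]
def proj(d,p):
    Rc,t=cam(d);c=Rc.T@(np.array(p)-t);a,b=c[0]/c[2],c[1]/c[2];k=1+d['k1']*(a*a+b*b)
    return d['cx']+d['fx']*a*k,d['cy']+d['fy']*b*k
E
python3 - <<'E'
from h import *
for n in ['scene','top','wrist']:
    d=snap(n,n+'0'); print(n,d['fx'],d['k1'],cam(d)[1],cam(d)[0][:,2])
print(telemetry.get_state())
print(d['mount'])
E
```

```text
pics
scene 381.40809495881325 -0.07216328569248956 [-0.3672193  -0.83443726  0.68266241] [ 0.662678    0.62251781 -0.41632854]
top 391.67275043339276 -0.03887264414899189 [0.28431222 0.03595767 1.58367689] [ 0.18358867  0.01166219 -0.98293397]
wrist 291.0592682101305 -0.060905645866323715 [ 0.30330774 -0.52119408  0.38481493] [-0.22393749 -0.09634199 -0.96983   ]
{'clock': 0.15, 'q': array([-1.24237233e+00,  1.30974687e-01,  1.48900209e+00,  9.42456656e-06,
        1.52298149e+00, -8.53957827e-02]), 'qvel': array([ 9.80628126e-05, -7.85567581e-04, -2.92470919e-03, -1.72464107e-03,
        1.69167927e-04, -3.05830964e-04]), 'tau': array([ 1.81857602e-03, -5.60476148e+01, -4.92335379e+01,  7.68142613e-02,
        3.04275937e-02, -8.04116871e-05]), 'ee_pos': array([ 0.24115653, -0.54894651,  0.21785103]), 'orientation': array([-6.78341954e-04,  9.78670227e-01,  2.05436417e-01, -7.80945245e-05]), 'force': array([ 0.81570941, -0.13774792,  0.49176615]), 'wrist_torque': array([-0.03295471,  0.07689529,  0.02940359]), 'grip_width': 0.09317902646812788}
[[-3.65305412e-04 -9.69803257e-01 -2.43888312e-01  6.81274904e-02]
 [ 9.99999911e-01 -3.03166216e-04 -2.92321494e-04 -6.20406920e-04]
 [ 2.09555641e-04 -2.43888397e-01  9.69803282e-01 -1.67077804e-01]
 [ 0.00000000e+00  0.00000000e+00  0.00000000e+00  1.00000000e+00]]
```

View pics/scene0.png

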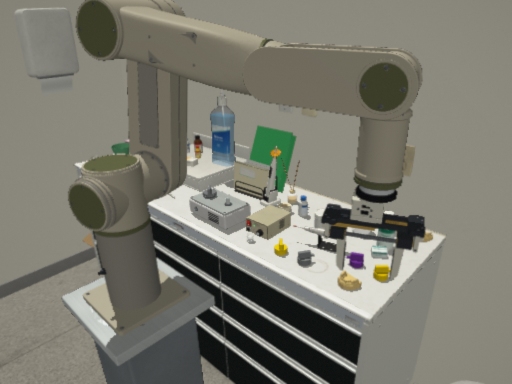

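View pics/top0.png

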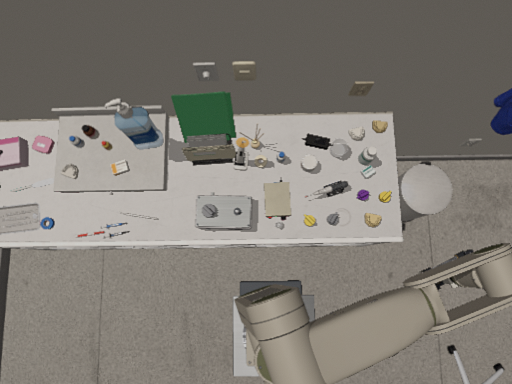

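View pics/wrist0.png

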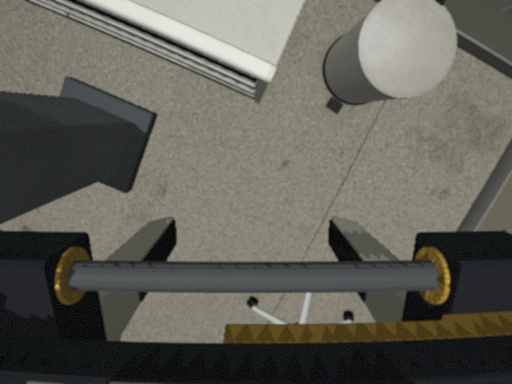

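Run:
```python
from h import *
i=load('top0')['image']
a=cv2.resize(i[185:240,185:305],None,fx=6.5,fy=6.5,interpolation=cv2.INTER_CUBIC);cv2.imwrite('pics/c1.png',a)
b=cv2.resize(i[120:240,265:400],None,fx=5,fy=5,interpolation=cv2.INTER_CUBIC);cv2.imwrite('pics/c2.png',b[:600])
j=load('scene0')['image']
b=cv2.resize(j[170:300,180:400],None,fx=3.6,fy=3.6,interpolation=cv2.INTER_CUBIC);cv2.imwrite('pics/c3.png',b[:600])
d=load('top0')
for n,u,v,z in [('cap',209,211,.1),('stem',237,211,.098),('knob',334,218,.03),('steamer corners',196,197,.07),('',252,198,.07),('',252,228,.07),('box',278,199,.09),('y',310,220,.03),('p',364,195,.03)]: print(n,onz(d,u,v,z))
```

```text
cap [0.47357327 0.24226322 0.1       ]
stem [0.47209112 0.13528367 0.098     ]
knob [ 0.44616061 -0.24561597  0.03      ]
steamer corners [0.53355463 0.29808538 0.07      ]
 [0.52585535 0.07814147 0.07      ]
 [0.40863523 0.07955216 0.07      ]
box [ 0.51704073 -0.02265147  0.09      ]
y [ 0.43985259 -0.14998162  0.03      ]
p [ 0.53661627 -0.37078475  0.03      ]
```

View pics/c1.png

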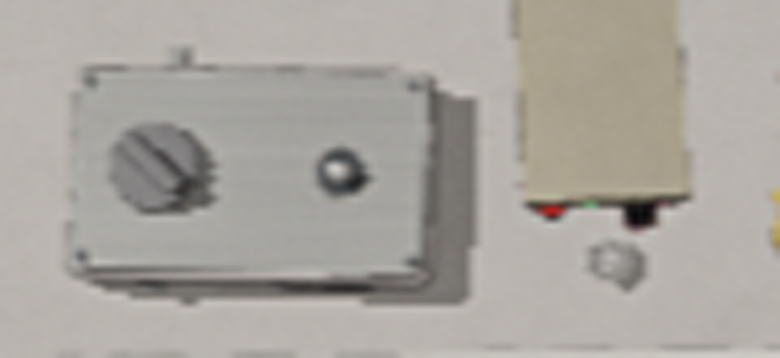

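View pics/c2.png

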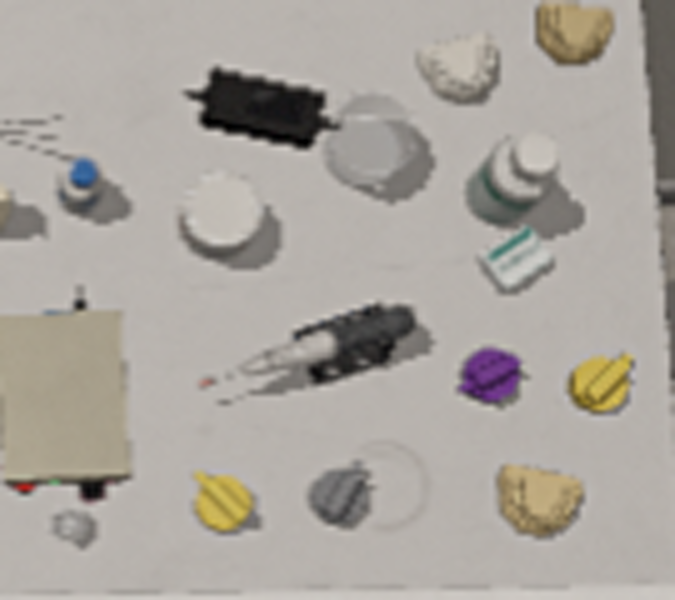

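View pics/c3.png

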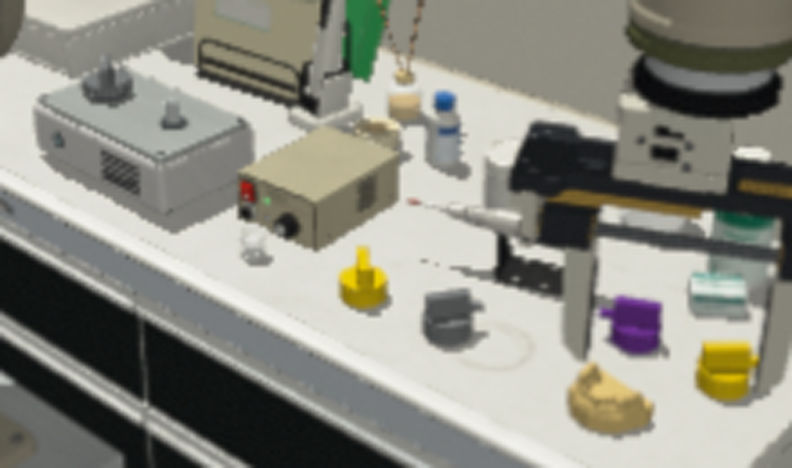

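```bash
cat >> h.py <<'E'
def plan(p,yaw):
    s=telemetry.get_state();q=s['orientation'];A=R.from_quat([q[1],q[2],q[3],q[0]])
    c,sn=np.cos(yaw),np.sin(yaw)
    B=R.from_matrix(np.array([[c,sn,0],[sn,-c,0],[0,0,-1]]))
    M=A.as_matrix()
    print('clock',s['clock'],'pos',s['ee_pos'].round(4),'yaw',np.arctan2(M[1,0],M[0,0]).round(4),'zax',M[:,2].round(3),'F',s['force'].round(1),'w',round(s['grip_width'],4))
    print('shift cm',(A.inv().apply(np.array(p)-s['ee_pos'])*100).round(2),'rot deg',np.degrees((A.inv()*B).as_rotvec()).round(2))
E
python3 - <<'E'
from h import *
plan([.47,.19,.24],.85)
E
```

```text
clock 0.15 pos [ 0.2412 -0.5489  0.2179] yaw 0.4138 zax [-0.     0.001 -1.   ] F [ 0.8 -0.1  0.5] w 0.0932
shift cm [ 50.67 -58.46  -2.13] rot deg [-8.000e-02 -2.000e-02 -2.499e+01]
```

Emit:
{"name": "jog_arm", "arguments": {
  "steps": [50.7,-58.5,-2.1,0,0,-25,50.7,-58.5,-2.1,0,0,-25,50.7,-58.5,-2.1,0,0,-25,50.7,-58.5,-2.1,0,0,-25,50.7,-58.5,-2.1,0,0,-25,50.7,-58.5,-2.1,0,0,-25,50.7,-58.5,-2.1,0,0,-25,50.7,-58.5,-2.1,0,0,-25,50.7,-58.5,-2.1,0,0,-25,50.7,-58.5,-2.1,0,0,-25,50.7,-58.5,-2.1,0,0,-25,50.7,-58.5,-2.1,0,0,-25]
}}

```text
clock: 1.35
ee_pos: [0.4187, 0.0257, 0.235]
orientation: [0.0, 0.911, 0.412, 0.0]
force: [2.3, -1.1, -0.1]
grip_width: 0.0931
```

Run:
```python
from h import *
plan([.47,.19,.24],.85)
```

```text
clock 1.35 pos [0.4187 0.0257 0.235 ] yaw 0.8501 zax [ 0.001 -0.    -1.   ] F [ 2.3 -1.1 -0.1] w 0.0931
shift cm [15.73 -6.99 -0.5 ] rot deg [ 0.03 -0.02  0.01]
```

Emit:
{"name": "jog_arm", "arguments": {
  "steps": [14,-6,-0.5,0,0,0,14,-6,-0.5,0,0,0,14,-6,-0.5,0,0,0,14,-6,-0.5,0,0,0,14,-6,-0.5,0,0,0,14,-6,-0.5,0,0,0]
}}

```text
clock: 1.95
ee_pos: [0.4657, 0.1676, 0.2396]
orientation: [0.0, 0.911, 0.412, -0.0]
force: [0.4, -0.7, -0.7]
grip_width: 0.0932
```

Run:
```python
from h import *
plan([.47,.19,.24],.85)
d=snap('wrist','w1')
snap('top','top1')
plan([.47,.19,.24],.85)
```

```text
clock 1.95 pos [0.4657 0.1676 0.2396] yaw 0.8499 zax [-0.001 -0.001 -1.   ] F [ 0.4 -0.7 -0.7] w 0.0932
shift cm [ 1.97 -1.16 -0.04] rot deg [-0.    0.06 -0.  ]
clock 2.05 pos [0.4659 0.1671 0.24  ] yaw 0.8484 zax [ 0. -0. -1.] F [ 0.4 -0.4 -0.2] w 0.0933
shift cm [ 1.99 -1.21 -0.  ] rot deg [ 0.02  0.   -0.09]
```

View pics/w1.png

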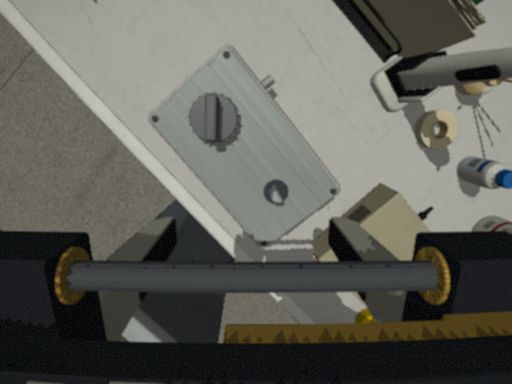

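Run:
```python
from h import *
d=load('w1');i=d['image']
a=cv2.resize(i[85:155,180:250],None,fx=8,fy=8,interpolation=cv2.INTER_CUBIC)
b=cv2.resize(i[160:220,250:320],None,fx=8,fy=8,interpolation=cv2.INTER_CUBIC)
b=cv2.copyMakeBorder(b,0,80,0,0,cv2.BORDER_CONSTANT)
c=np.hstack([a,b]);cv2.imwrite('pics/c4.png',cv2.resize(c,(800,400)))
print(c.shape)
for n,u,v,z in [('c0',228,45,.07),('c1',340,189,.07),('c2',265,243,.07),('c3',151,119,.07)]: print(n,onz(d,u,v,z).round(4))
```

```text
(560, 1120, 3)
c0 [0.5416 0.2933 0.07  ]
c1 [0.5349 0.0869 0.07  ]
c2 [0.4219 0.0934 0.07  ]
c3 [0.4236 0.2937 0.07  ]
```

View pics/c4.png

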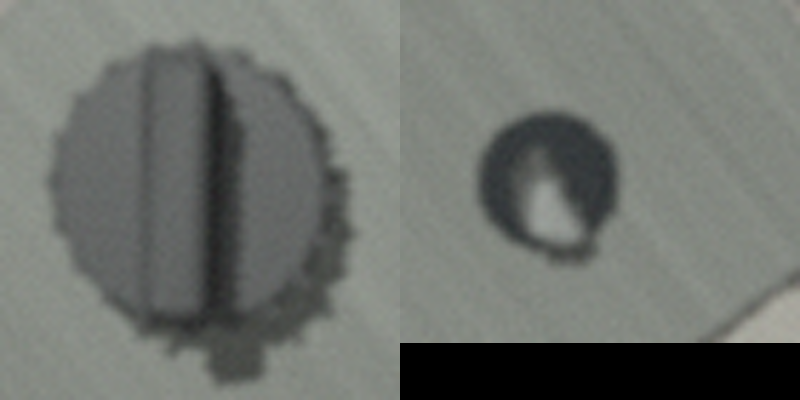

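Run:
```python
from h import *
d=load('w1');f=400/70
g=lambda x,y,z:onz(d,180+x/f-.5,85+y/f-.5,z)
c=g(179,184,.109);e1=g(180,50,.109);e2=g(177,318,.109);k=g(188,180,.089)
print(c,(e1+e2)/2,np.arctan2(*(e1-e2)[1::-1]),np.linalg.norm(e1-e2),k)
print('stem ring',onz(d,250+(548-400)/f-.5,160+182/f-.5,.07),'tip',onz(d,250+(550-400)/f-.5,160+205/f-.5,.098))
P=[np.array(x) for x in [(.5416,.2933),(.5349,.0869),(.4219,.0934),(.4236,.2937)]]
v=(P[0]-P[1])+(P[3]-P[2]);print('steamer yaw',-np.arctan2(v[0],v[1]))
```

```text
[0.48024099 0.24658059 0.109     ] [0.47991719 0.24639345 0.109     ] 0.8078141599852044 0.04570495384392215 [0.479947   0.24784025 0.089     ]
stem ring [0.47475452 0.13588926 0.07      ] tip [0.47508432 0.13907542 0.098     ]
steamer yaw -0.02065110856860137
```

Run:
```python
from h import *
plan([.48,.247,.14],.815)
plan([.48,.247,.093],.815)
```

```text
clock 2.05 pos [0.4659 0.1671 0.24  ] yaw 0.8484 zax [ 0. -0. -1.] F [ 0.4 -0.4 -0.2] w 0.0933
shift cm [ 6.93 -4.23 10.  ] rot deg [0.02 0.   1.91]
clock 2.05 pos [0.4659 0.1671 0.24  ] yaw 0.8484 zax [ 0. -0. -1.] F [ 0.4 -0.4 -0.2] w 0.0933
shift cm [ 6.93 -4.23 14.7 ] rot deg [0.02 0.   1.91]
```

Emit:
{"name": "jog_arm", "arguments": {
  "steps": [6.9,-4.2,6,0,0,1.9,6.9,-4.2,6,0,0,1.9,6.9,-4.2,9,0,0,1.9,6.9,-4.2,12,0,0,1.9,6.9,-4.2,14,0,0,1.9,6.9,-4.2,14.7,0,0,1.9,6.9,-4.2,14.7,0,0,1.9,6.9,-4.2,14.7,0,0,1.9],
  "claw": 0,
  "squeeze": 25
}}

```text
clock: 2.85
ee_pos: [0.481, 0.2476, 0.0944]
orientation: [0.0, 0.918, 0.397, 0.001]
force: [-0.3, 0.6, -0.3]
grip_width: 0.0467
```

Run:
```python
from h import *
plan([.48,.247,.093],.815)
d=snap('wrist','w2')
```

```text
clock 2.85 pos [0.481  0.2476 0.0944] yaw 0.8159 zax [ 0.002  0.001 -1.   ] F [-0.3  0.6 -0.3] w 0.0467
shift cm [-0.11 -0.03  0.14] rot deg [ 0.05 -0.1   0.05]
```

View pics/w2.png

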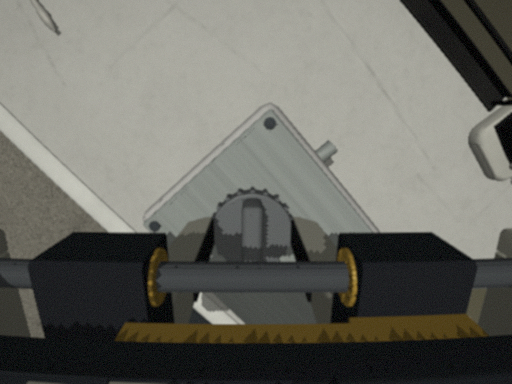

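Emit:
{"name": "jog_arm", "arguments": {
  "steps": [0,0,0,0,0,0,0,0,0,0,0,0,0,0,0,0,0,0,0,0,0,0,0,0,0,0,0,0,0,0,0,0,0,0,0,6,0,0,0,0,0,13,0,0,0,0,0,20,0,0,0,0,0,27,0,0,0,0,0,34,0,0,0,0,0,40],
  "claw": 1,
  "squeeze": 25
}}

```text
clock: 4.0
ee_pos: [0.4813, 0.2459, 0.0931]
orientation: [0.002, 0.998, 0.057, 0.001]
force: [5.6, -9.6, 0.3]
grip_width: 0.0121
```

Run:
```python
from h import *
plan([.48,.247,.093],-.035); print(telemetry.get_state()['wrist_torque'])
```

```text
clock 4.0 pos [0.4813 0.2459 0.0931] yaw 0.1135 zax [ 0.002 -0.003 -1.   ] F [ 5.6 -9.6  0.3] w 0.0121
shift cm [-0.12 -0.12  0.01] rot deg [ 0.19 -0.12  8.51]
[-1.81772047 -1.03394911  0.13977635]
```

Emit:
{"name": "jog_arm", "arguments": {
  "steps": [0,0,0,0,0,6,0,0,0,0,0,10,0,0,0,0,0,13,0,0,0,0,0,15,0,0,0,0,0,15,0,0,0,0,0,15]
}}

```text
clock: 4.6
ee_pos: [0.4816, 0.2454, 0.0931]
orientation: [0.002, 0.997, -0.071, 0.002]
force: [6.5, -10.8, -1.2]
grip_width: 0.0127
```

Run:
```python
from h import *
plan([.48,.247,.093],-.035); print(telemetry.get_state()['wrist_torque'])
snap('wrist','w3');snap('top','top3')
```

```text
clock 4.6 pos [0.4816 0.2454 0.0931] yaw -0.1431 zax [ 0.003 -0.004 -1.   ] F [  6.5 -10.8  -1.2] w 0.0127
shift cm [-0.18 -0.13  0.01] rot deg [ 0.22 -0.18 -6.19]
[-1.98888753 -1.13883215  0.54758118]
```

View pics/w3.png

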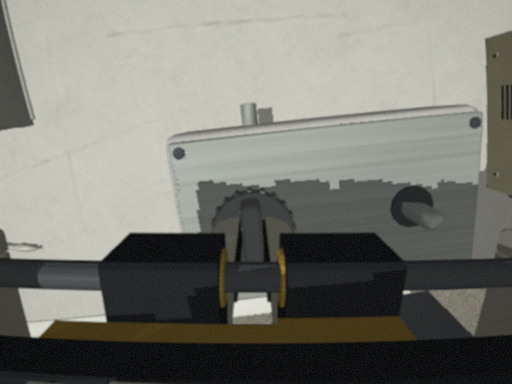

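Emit:
{"name": "jog_arm", "arguments": {
  "steps": [0,0,0,0,0,0,0,0,0,0,0,0,0,0,0,0,0,0,0,0,-3,0,0,0,0,0,-6,0,0,-7,0,4,-9,0,0,-7,-3,8,-9,0,0,-7,-3,9,-9,0,0,-7,-3,9,-9,0,0,-7,-3,9,-9,0,0,-7],
  "claw": 0
}}

```text
clock: 5.7
ee_pos: [0.4381, 0.1637, 0.1832]
orientation: [-0.0, 1.0, -0.011, 0.001]
force: [1.1, -0.1, -0.8]
grip_width: 0.0465
```

Run:
```python
from h import *
plan([.48,.247,.093],-.035)
snap('wrist','w4')
```

```text
clock 5.7 pos [0.4381 0.1637 0.1832] yaw -0.0212 zax [ 0.001  0.001 -1.   ] F [ 1.1 -0.1 -0.8] w 0.0465
shift cm [ 4.01 -8.41  9.03] rot deg [-0.05 -0.06  0.79]
```

View pics/w4.png

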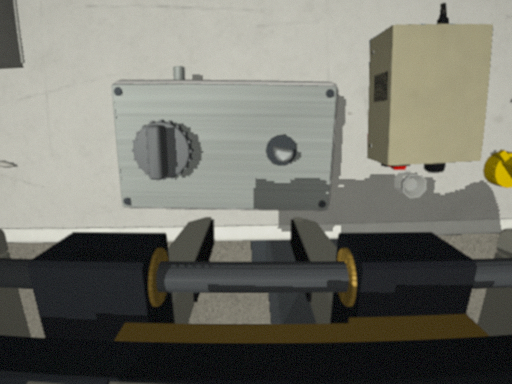

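Run:
```python
from h import *
d=load('w4');i=d['image']
c=np.hstack([cv2.resize(i[115:185,125:205],None,fx=5,fy=5,interpolation=cv2.INTER_CUBIC),cv2.resize(cv2.resize(i[130:165,262:302],None,fx=10,fy=10,interpolation=cv2.INTER_CUBIC),None,fx=1,fy=1)])
cv2.imwrite('pics/c5.png',c);print(c.shape)
```

```text
(350, 800, 3)
```

View pics/c5.png

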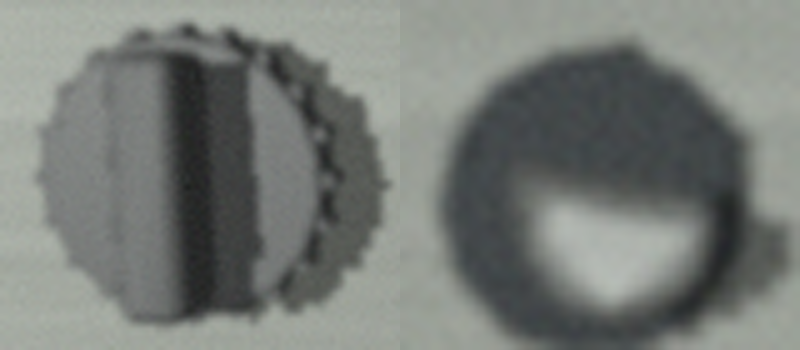

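Run:
```python
from h import *
plan([.407,.137,.125],-.03)
d=load('w4')
g=lambda x,y,z:onz(d,125+x/5-.5,115+y/5-.5,z)
for a,b in [((108,60),(120,318)),((165,58),(180,318))]:
    e=g(*a,.109)-g(*b,.109);print('bar',np.arctan2(e[1],e[0]),np.linalg.norm(e))
h=lambda x,y,z=.098:onz(d,262+(x-400)/10-.5,130+y/10-.5,z)
e=h(525,175)-h(735,205);print('flat normal yaw',np.arctan2(e[1],e[0])-np.pi/2,np.linalg.norm(e), h(630,190))
a=onz(d,118,91,.07)-onz(d,127,201,.07);b=onz(d,330,93,.07)-onz(d,322,204,.07);c=onz(d,118,91,.07)-onz(d,330,93,.07)
print([np.arctan2(x[1],x[0]) for x in (a,b)],np.arctan2(c[1],c[0])-np.pi/2)
```

```text
clock 5.75 pos [0.4381 0.1639 0.1831] yaw -0.0206 zax [ 0.001  0.001 -1.   ] F [ 0.   0.3 -0.4] w 0.0466
shift cm [-3.06  2.76  5.81] rot deg [-0.04 -0.03  0.54]
bar -0.05651254448952785 0.04319828837146563
bar -0.03604480361722613 0.043425515156140106
flat normal yaw -0.160323757730084 0.018419797219463106 [0.47916556 0.13577248 0.098     ]
[np.float64(-0.03815820039877725), np.float64(-0.036662811457920615)] -0.034784658847207606
```

Emit:
{"name": "jog_arm", "arguments": {
  "steps": [-3,2.8,2.5,0,0,0,-3,2.8,5,0,0,0,-3,2.8,5.8,0,0,0,-3,2.8,5.8,0,0,0,-3,2.8,5.8,0,0,0]
}}

```text
clock: 6.25
ee_pos: [0.4081, 0.1365, 0.1261]
orientation: [-0.0, 1.0, -0.01, 0.001]
force: [0.3, -0.4, 0.9]
grip_width: 0.0463
```

Run:
```python
from h import *
plan([.407,.137,.125],-.03)
d=snap('wrist','w5');i=d['image']
c=proj(d,[.475,.137,.098]);print(c)
u,v=int(c[0]),int(c[1])
a=cv2.resize(i[v-25:v+25,u-25:u+25],None,fx=12,fy=12,interpolation=cv2.INTER_CUBIC);cv2.imwrite('pics/c6.png',a);print(u,v)
```

```text
clock 6.25 pos [0.4081 0.1365 0.1261] yaw -0.02 zax [ 0.001  0.    -1.   ] F [ 0.3 -0.4  0.9] w 0.0463
shift cm [-0.11 -0.05  0.11] rot deg [-0.02 -0.06  0.57]
(np.float64(250.65550069792744), np.float64(118.82614281131974))
250 118
```

View pics/c6.png

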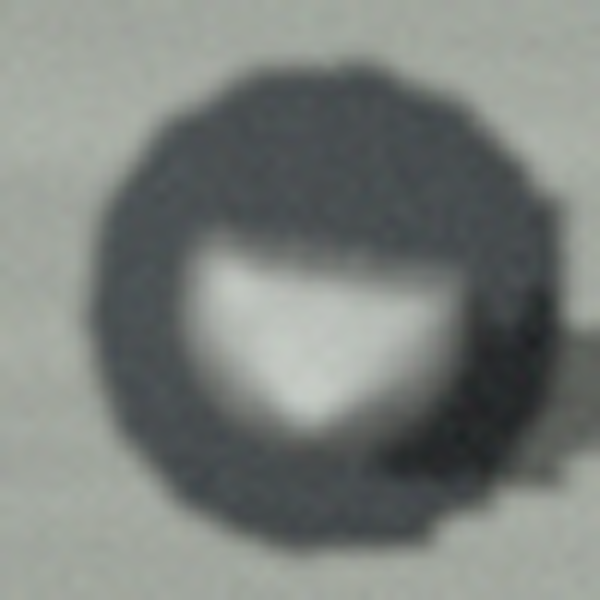

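Run:
```python
from h import *
d=load('w5');g=cv2.cvtColor(d['image'],cv2.COLOR_BGR2GRAY).astype(float)
u0,v0=225,93
P=[]
for u in range(u0+18,u0+38):
    col=g[v0+14:v0+30,u]; k=int(np.argmax(np.diff(col))); dd=np.diff(col); 
    w=np.clip(dd[max(k-2,0):k+3],0,None); r=(np.arange(max(k-2,0),max(k-2,0)+len(w))*w).sum()/w.sum()+.5+v0+14
    P.append((u,r))
P=np.array(P);print(P.round(2).tolist())
W=np.array([onz(d,u,v,.098)[:2] for u,v in P])
for s in (slice(None),slice(2,-2),slice(4,-4)):
    A=np.polyfit(W[s][:,1],W[s][:,0],1);print('yaw',-np.arctan(A[0]),'x at y=.137',np.polyval(A,.137))
m=((g>95)*255).astype(np.uint8); 
n,l,st,ce=cv2.connectedComponentsWithStats(m[v0+16:v0+40,u0+12:u0+42]);print(st,ce)
for t in (80,90,100,120):
  row=[ (v,np.where(g[v,u0+12:u0+41]>t)[0][[0,-1]]+u0+12) for v in (v0+22,v0+24,v0+26,v0+28) if (g[v,u0+12:u0+41]>t).any()]
  print(t,[(v,a.tolist(),onz(d,a[0]-.5,v,.097)[:2].round(4),onz(d,a[1]+.5,v,.097)[:2].round(4)) for v,a in row])
```

```text
[[243.0, 113.37], [244.0, 113.52], [245.0, 113.81], [246.0, 114.83], [247.0, 115.02], [248.0, 114.62], [249.0, 115.25], [250.0, 115.45], [251.0, 115.45], [252.0, 115.48], [253.0, 115.52], [254.0, 116.27], [255.0, 116.29], [256.0, 116.27], [257.0, 116.38], [258.0, 116.78], [259.0, 116.69], [260.0, 115.08], [261.0, 115.13], [262.0, 114.86]]
yaw -0.12815913942011653 x at y=.137 0.47738437015145607
yaw -0.15178045979200763 x at y=.137 0.4772412863273442
yaw -0.18586135434222376 x at y=.137 0.47718437207206926
[[  0   0  30  24 395]
 [  3   3  24  18 322]
 [  0  22   2   2   3]] [[15.44050633 11.64556962]
 [13.47826087 11.2173913 ]
 [ 0.33333333 22.66666667]]
80 [(115, [237, 263], array([0.4776, 0.1462]), array([0.4773, 0.1285])), (117, [237, 263], array([0.4764, 0.1463]), array([0.476 , 0.1286])), (119, [237, 263], array([0.4751, 0.1463]), array([0.4747, 0.1286])), (121, [237, 262], array([0.4738, 0.1463]), array([0.4734, 0.1292]))]
90 [(115, [240, 263], array([0.4776, 0.1443]), array([0.4773, 0.1285])), (117, [240, 263], array([0.4763, 0.1443]), array([0.476 , 0.1286])), (119, [239, 262], array([0.4751, 0.145 ]), array([0.4747, 0.1292])), (121, [240, 262], array([0.4738, 0.1444]), array([0.4734, 0.1292]))]
100 [(115, [240, 261], array([0.4776, 0.1443]), array([0.4773, 0.1298])), (117, [240, 262], array([0.4763, 0.1443]), array([0.476 , 0.1292])), (119, [240, 262], array([0.475 , 0.1443]), array([0.4747, 0.1292])), (121, [240, 262], array([0.4738, 0.1444]), array([0.4734, 0.1292]))]
120 [(115, [241, 254], array([0.4776, 0.1436]), array([0.4774, 0.1344])), (117, [241, 261], array([0.4763, 0.1436]), array([0.476 , 0.1299])), (119, [241, 261], array([0.475 , 0.1437]), array([0.4747, 0.1299])), (121, [241, 261], array([0.4737, 0.1437]), array([0.4735, 0.1299]))]
```

Run:
```python
from h import *
plan([.408,.150,.113],-.19)
```

```text
clock 6.3 pos [0.4083 0.1365 0.1264] yaw -0.0201 zax [ 0.002  0.    -1.   ] F [ 0.7 -0.3  0.1] w 0.0464
shift cm [-0.06 -1.35  1.34] rot deg [-0.04 -0.09  9.73]
```

Emit:
{"name": "jog_arm", "arguments": {
  "steps": [0,-1.3,1.3,0,0,6,0,-1.3,1.3,0,0,9.7,0,-1.3,1.3,0,0,9.7,0,-1.3,1.3,0,0,9.7]
}}

```text
clock: 6.7
ee_pos: [0.4081, 0.1491, 0.1131]
orientation: [-0.0, 0.996, -0.094, 0.001]
force: [0.4, 0.5, -0.8]
grip_width: 0.0464
```

Run:
```python
from h import *
plan([.408,.15,.113],-.19)
d=snap('wrist','w6');i=d['image']
c=proj(d,[.475,.137,.098]);print(c)
u,v=int(c[0]),int(c[1])
a=cv2.resize(i[v-25:v+25,u-25:u+25],None,fx=12,fy=12,interpolation=cv2.INTER_CUBIC)
cv2.line(a,(300,0),(300,599),(0,0,255),1);cv2.line(a,(0,230),(599,230),(0,0,255),1);cv2.imwrite('pics/c7.png',a);print(u,v)
```

```text
clock 6.7 pos [0.4081 0.1491 0.1131] yaw -0.1877 zax [ 0.002  0.    -1.   ] F [ 0.4  0.5 -0.8] w 0.0464
shift cm [-0.03 -0.09  0.01] rot deg [-0.04 -0.09  0.13]
(np.float64(252.63803870066073), np.float64(116.8978671353894))
252 116
```

View pics/c7.png

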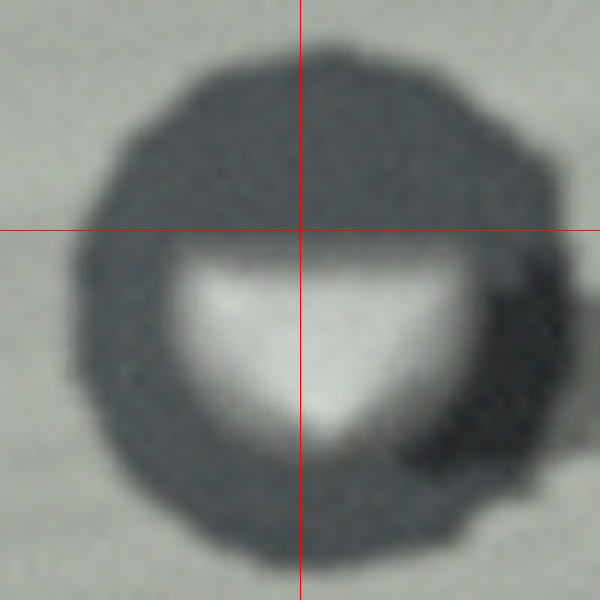

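Run:
```python
from h import *
d=load('w6')
n=np.array([np.cos(-.188),np.sin(-.188)])
for v in (250,258):
  p=onz(d,227+322/12-.5,91+v/12-.5,.098)[:2];print(p,p-.003*n)
print(onz(d,227+322/12-.5,91+305/12-.5,.07))
plan([.475,.137,.113],-.19)
plan([.40,-.20,.22],-.69)
```

```text
[0.4781642 0.13597  ] [0.47521706 0.13653068]
[0.47777685 0.13604331] [0.47482972 0.13660399]
[0.47564701 0.1363534  0.07      ]
clock 6.75 pos [0.408  0.149  0.1129] yaw -0.1881 zax [ 0.002  0.    -1.   ] F [-0.4 -0.5  0.2] w 0.0466
shift cm [ 6.81 -0.08 -0.  ] rot deg [-0.03 -0.08  0.11]
clock 6.75 pos [0.408  0.149  0.1129] yaw -0.1881 zax [ 0.002  0.    -1.   ] F [-0.4 -0.5  0.2] w 0.0466
shift cm [  5.75  34.43 -10.72] rot deg [-0.05 -0.07 28.76]
```

Emit:
{"name": "jog_arm", "arguments": {
  "steps": [0,0,-5,0,0,0,0,4,-10,0,0,5,5.8,34.4,-10.7,0,0,28.8,5.8,34.4,-10.7,0,0,28.8,5.8,34.4,-10.7,0,0,28.8,5.8,34.4,-10.7,0,0,28.8,5.8,34.4,-10.7,0,0,28.8,5.8,34.4,-10.7,0,0,28.8,5.8,34.4,-10.7,0,0,28.8,5.8,34.4,-10.7,0,0,28.8,5.8,34.4,-10.7,0,0,28.8,5.8,34.4,-10.7,0,0,28.8]
}}

```text
clock: 7.95
ee_pos: [0.3993, -0.199, 0.219]
orientation: [-0.0, 0.941, -0.339, 0.0]
force: [-0.2, -0.0, 0.3]
grip_width: 0.0464
```

Run:
```python
from h import *
plan([.40,-.20,.22],-.69)
d=snap('wrist','w7')
```

```text
clock 7.95 pos [ 0.3993 -0.199   0.219 ] yaw -0.6913 zax [ 0.  0. -1.] F [-0.2 -0.   0.3] w 0.0464
shift cm [ 0.12  0.03 -0.1 ] rot deg [-0.02  0.   -0.07]
```

View pics/w7.png

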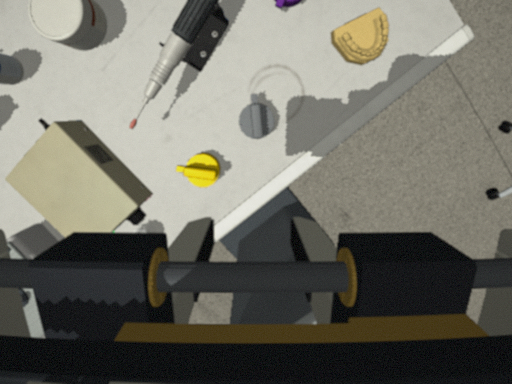

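Run:
```python
from h import *
d=load('w7');i=d['image']
a=cv2.resize(i[90:145,230:285],None,fx=11,fy=11,interpolation=cv2.INTER_CUBIC)[:600,:600];cv2.imwrite('pics/c8.png',a)
```

```text
(no output)
```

View pics/c8.png

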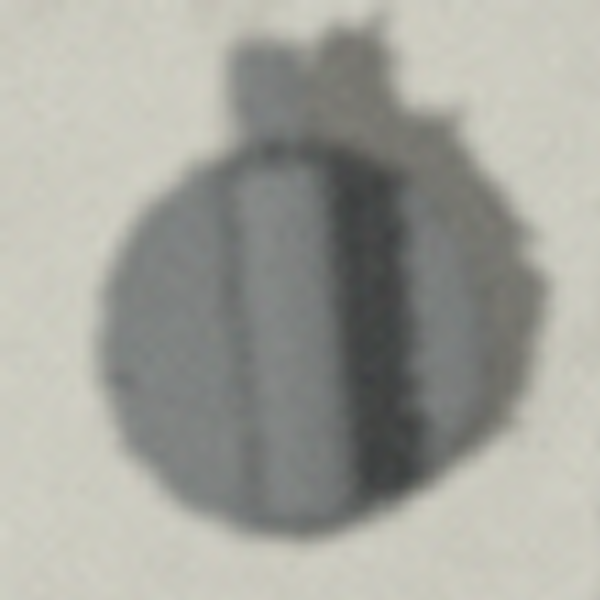

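Run:
```python
from h import *
d=load('w7')
g=lambda x,y,z:onz(d,230+x/11-.5,90+y/11-.5,z)
E=[]
for a,b in [((236,168),(258,520)),((325,168),(352,512))]:
    e=g(*a,.04)-g(*b,.04);m=(g(*a,.04)+g(*b,.04))/2;E.append(m);print('bar',np.arctan2(e[1],e[0]),np.linalg.norm(e),m)
m=(E[0]+E[1])/2;print(m,np.linalg.norm(E[0]-E[1]))
k=g(295,342,.02);b=g(266,90,.02);print('skirt',k,np.arctan2(*(b-k)[1::-1]),np.linalg.norm(b-k))
for z in (.06,.023): plan([m[0],m[1],z],-.63)
```

```text
bar -0.6279424145701352 0.03645593679775935 [ 0.44857008 -0.2381905   0.04      ]
bar -0.6055700648135267 0.0356673551496879 [ 0.44273928 -0.24589968  0.04      ]
[ 0.44565468 -0.24204509  0.04      ] 0.00966590082822501
skirt [ 0.44531846 -0.24240021  0.02      ] -0.5717243982270811 0.02732468812777034
clock 8.0 pos [ 0.3993 -0.1989  0.219 ] yaw -0.6909 zax [ 0.  0. -1.] F [0.5 0.  0.1] w 0.0464
shift cm [ 6.32  0.38 15.9 ] rot deg [-0.02 -0.   -3.49]
clock 8.0 pos [ 0.3993 -0.1989  0.219 ] yaw -0.6909 zax [ 0.  0. -1.] F [0.5 0.  0.1] w 0.0464
shift cm [ 6.32  0.38 19.6 ] rot deg [-0.02 -0.   -3.49]
```

Emit:
{"name": "jog_arm", "arguments": {
  "steps": [6.3,0.4,5,0,0,-4.3,6.3,0.4,10,0,0,-4.3,6.3,0.4,15,0,0,-4.3,6.3,0.4,17,0,0,-4.3,6.3,0.4,18.5,0,0,-4.3,6.3,0.4,19.6,0,0,-4.3,6.3,0.4,19.6,0,0,-4.3,6.3,0.4,19.6,0,0,-4.3]
}}

```text
clock: 8.8
ee_pos: [0.4465, -0.244, 0.0251]
orientation: [0.0, 0.953, -0.304, 0.002]
force: [0.1, -0.3, 0.1]
grip_width: 0.0464
```

Run:
```python
from h import *
plan([.4456,-.242,.023],-.615)
d=snap('wrist','w8')
```

```text
clock 8.8 pos [ 0.4465 -0.244   0.0251] yaw -0.6171 zax [ 0.003 -0.002 -1.   ] F [ 0.1 -0.3  0.1] w 0.0464
shift cm [-0.19 -0.11  0.21] rot deg [-0.   -0.19 -0.12]
```

View pics/w8.png

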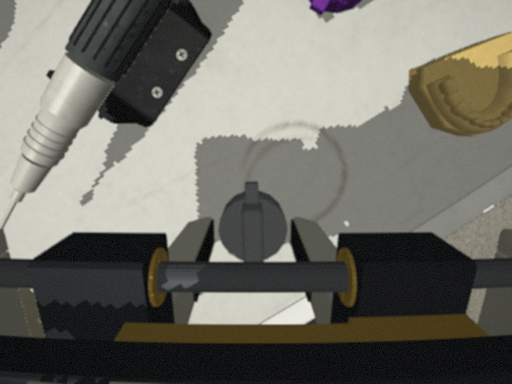

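Emit:
{"name": "jog_arm", "arguments": {
  "steps": [-0.2,-0.1,0.1,0,0,0,-0.2,-0.1,0.1,0,0,0,-0.2,-0.1,0.1,0,0,0,-0.2,-0.1,0.1,0,0,0,-0.2,-0.1,0.1,0,0,0,-0.2,-0.1,0.1,0,0,0,-0.2,-0.1,0.1,0,0,0,-0.2,-0.1,-1,0,0,0,-0.2,-0.1,-4,0,0,0,-0.2,-0.1,-8,0,0,0,-0.2,-0.1,-8,0,0,0,-0.2,-0.1,-8,0,0,0],
  "claw": 1,
  "squeeze": 40
}}

```text
clock: 10.05
ee_pos: [0.445, -0.2421, 0.1048]
orientation: [0.0, 0.953, -0.304, 0.002]
force: [-0.8, 0.1, -0.9]
grip_width: 0.0116
```

Run:
```python
from h import *
plan([.4456,-.242,.1],-.615)
d=snap('wrist','w9');snap('scene','s9')
i=d['image'][150:300,150:350];cv2.imwrite('pics/c9.png',cv2.resize(i,None,fx=4,fy=4,interpolation=cv2.INTER_CUBIC))
```

```text
clock 10.05 pos [ 0.445  -0.2421  0.1048] yaw -0.6177 zax [ 0.003 -0.002 -1.   ] F [-0.8  0.1 -0.9] w 0.0116
shift cm [ 0.04 -0.04  0.48] rot deg [-0.01 -0.2  -0.15]
```

View pics/c9.png

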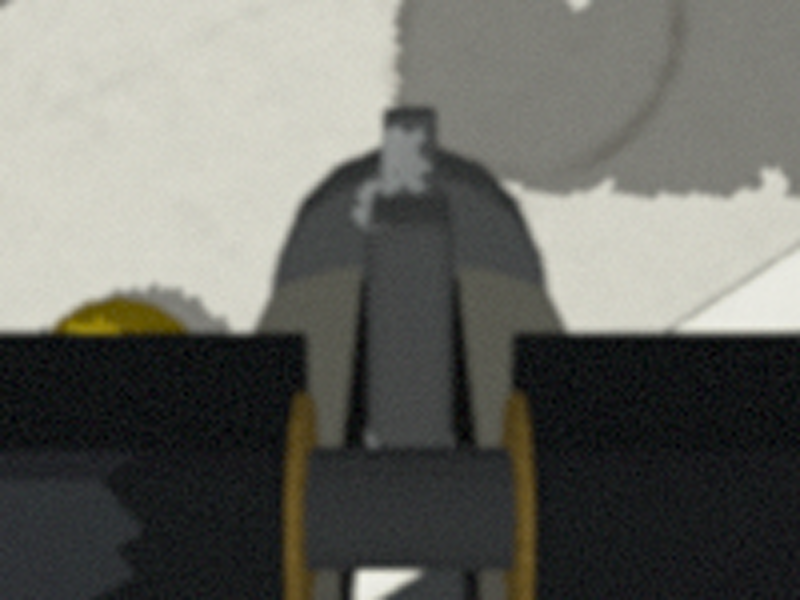

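View pics/s9.png

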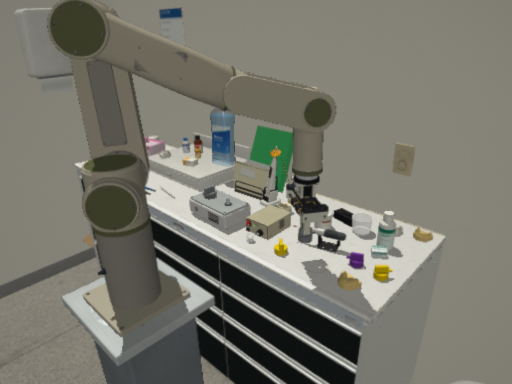

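Run:
```python
from h import *
d=load('w9');s=d['state'];q=s['orientation'];A=R.from_quat([q[1],q[2],q[3],q[0]])
def tool(x,y,tz):
    o,r=ray(d,150+x/4-.5,150+y/4-.5);o=A.inv().apply(o-s['ee_pos']);r=A.inv().apply(r);return o+r*(tz-o[2])/r[2]
for n,x,y,z in [('bar end',410,222,-.016),('bar end low',410,195,.004),('beak top',408,127,.004),('bar edges',370,260,-.016),('',452,260,-.016)]: print(n,tool(x,y,z).round(4))
plan([.475,.1366,.22],-.188)
```

```text
bar end [ 0.021 -0.001 -0.016]
bar end low [ 0.0192 -0.001   0.004 ]
beak top [ 0.0298 -0.0013  0.004 ]
bar edges [ 0.0155 -0.0065 -0.016 ]
 [ 0.0155  0.0047 -0.016 ]
clock 10.15 pos [ 0.4434 -0.241   0.1022] yaw -0.6177 zax [-0.001  0.001 -1.   ] F [ 0.1  0.4 -0.9] w 0.0114
shift cm [-19.31 -32.61 -11.76] rot deg [-2.000e-02  7.000e-02 -2.462e+01]
```

Emit:
{"name": "jog_arm", "arguments": {
  "steps": [0,0,-5,0,0,0,0,0,-9,0,0,0,-3,-5,-11,0,0,-6,-6,-9,-11,0,0,-10,-9,-14,-11,0,0,-14,-12,-19,-11,0,0,-18,-15,-24,-11,0,0,-22,-17,-28,-11,0,0,-24.6,-19.3,-32.7,-11,0,0,-24.6,-19.3,-32.7,-11,0,0,-24.6,-19.3,-32.7,-8,0,0,-24.6,-19.3,-32.7,-8,0,0,-24.6]
}}

```text
clock: 11.35
ee_pos: [0.4726, 0.1375, 0.1776]
orientation: [0.001, 0.996, -0.093, -0.004]
force: [-0.9, -0.1, -0.9]
grip_width: 0.0116
```

Run:
```python
from h import *
plan([.4748,.1354,.14],-.188)
```

```text
clock 11.35 pos [0.4726 0.1375 0.1776] yaw -0.186 zax [-0.009 -0.002 -1.   ] F [-0.9 -0.1 -0.9] w 0.0116
shift cm [0.29 0.15 3.75] rot deg [0.19 0.5  0.12]
```

Emit:
{"name": "jog_arm", "arguments": {
  "steps": [0,0,1.5,0,0,0,0,0,3,0,0,0,0,0,3.7,0,0,0,0,0,3.7,0,0,0,0,0,3.7,0,0,0]
}}

```text
clock: 11.85
ee_pos: [0.4762, 0.1366, 0.1462]
orientation: [-0.0, 0.996, -0.094, 0.0]
force: [-0.2, -0.1, -0.3]
grip_width: 0.0116
```

Run:
```python
from h import *
plan([.4748,.1354,.128],-.188)
d=snap('wrist','w10')
plan([.4748,.1354,.128],-.188)
i=d['image'][130:280,150:350];cv2.imwrite('pics/c10.png',cv2.resize(i,None,fx=4,fy=4,interpolation=cv2.INTER_CUBIC))
print(proj(d,[.475,.1366,.098]))
```

```text
clock 11.85 pos [0.4762 0.1366 0.1462] yaw -0.1891 zax [ 0.  0. -1.] F [-0.2 -0.1 -0.3] w 0.0116
shift cm [-0.12  0.15  1.82] rot deg [-0.01 -0.01 -0.07]
clock 11.9 pos [0.4765 0.1368 0.1466] yaw -0.1889 zax [ 0.001  0.    -1.   ] F [-1.   0.7 -1.5] w 0.0113
shift cm [-0.14  0.17  1.86] rot deg [-0.02 -0.05 -0.05]
(np.float64(253.65665143675756), np.float64(208.67197769759375))
```

View pics/c10.png

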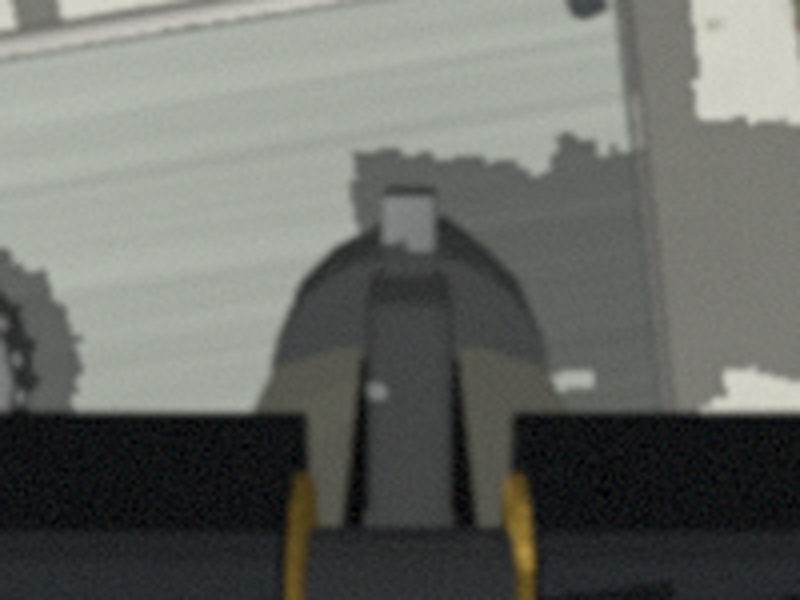

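Emit:
{"name": "jog_arm", "arguments": {
  "steps": [-0.13,0.16,0.6,0,0,0,-0.13,0.16,1.2,0,0,0,-0.13,0.16,1.8,0,0,0,-0.13,0.16,1.8,0,0,0,-0.13,0.16,1.8,0,0,0]
}}

```text
clock: 12.4
ee_pos: [0.4742, 0.1357, 0.1276]
orientation: [0.0, 0.996, -0.094, -0.0]
force: [-0.4, -0.8, -0.3]
grip_width: 0.0119
```

Run:
```python
from h import *
plan([.4748,.1354,.112],-.188)
snap('scene','s11');i=cv2.imread('pics/s11.png')[160:240,170:270];cv2.imwrite('pics/c11.png',cv2.resize(i,None,fx=6,fy=6,interpolation=cv2.INTER_CUBIC))
```

```text
clock 12.4 pos [0.4742 0.1357 0.1276] yaw -0.1882 zax [-0.001 -0.    -1.   ] F [-0.4 -0.8 -0.3] w 0.0119
shift cm [0.06 0.01 1.56] rot deg [ 0.01  0.04 -0.01]
```

View pics/c11.png

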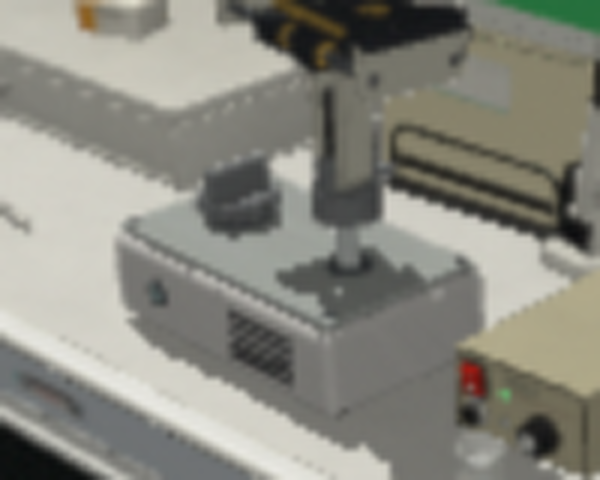

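Emit:
{"name": "jog_arm", "arguments": {
  "steps": [0,0,0.3,0,0,0,0,0,0.6,0,0,0,0,0,0.9,0,0,0,0,0,0.9,0,0,0,0,0,0.9,0,0,0]
}}

```text
clock: 12.95
ee_pos: [0.4743, 0.1357, 0.1187]
orientation: [0.0, 0.996, -0.094, -0.0]
force: [0.2, -0.4, 0.1]
grip_width: 0.0116
```

Run:
```python
from h import *
plan([.4748,.1354,.112],-.188)
```

```text
clock 12.95 pos [0.4743 0.1357 0.1187] yaw -0.1883 zax [-0. -0. -1.] F [ 0.2 -0.4  0.1] w 0.0116
shift cm [0.05 0.02 0.67] rot deg [ 0.01  0.02 -0.02]
```

Emit:
{"name": "jog_arm", "arguments": {
  "steps": [0,0,0.3,0,0,0,0,0,0.6,0,0,0,0,0,0.9,0,0,0,0,0,0.9,0,0,0,0,0,0.9,0,0,0]
}}

```text
clock: 13.45
ee_pos: [0.4742, 0.1356, 0.1095]
orientation: [0.0, 0.996, -0.094, -0.0]
force: [-1.2, -0.2, -1.1]
grip_width: 0.0117
```

Run:
```python
from h import *
plan([.4748,.1354,.1],-.188)
```

```text
clock 13.45 pos [0.4742 0.1356 0.1095] yaw -0.1883 zax [-0.001 -0.    -1.   ] F [-1.2 -0.2 -1.1] w 0.0117
shift cm [0.06 0.01 0.95] rot deg [ 0.01  0.03 -0.02]
```

Emit:
{"name": "jog_arm", "arguments": {
  "steps": [0,0,0,0,0,0,0,0,0.2,0,0,0,0,0,0.4,0,0,0,0,0,0.6,0,0,0,0,0,0.7,0,0,0,0,0,0.7,0,0,0,0,0,0.7,0,0,0],
  "squeeze": 55
}}

```text
clock: 14.15
ee_pos: [0.4743, 0.1357, 0.103]
orientation: [0.0, 0.996, -0.094, -0.0]
force: [-4.2, -0.3, 3.4]
grip_width: 0.0114
```

Run:
```python
from h import *
plan([.4748,.1354,.1],-.188)
```

```text
clock 14.15 pos [0.4743 0.1357 0.103 ] yaw -0.1883 zax [-0.  0. -1.] F [-4.2 -0.3  3.4] w 0.0114
shift cm [0.05 0.02 0.3 ] rot deg [ 0.    0.02 -0.02]
```

Emit:
{"name": "jog_arm", "arguments": {
  "steps": [-0.05,0,0.1,0,0,0,-0.05,0,0.2,0,0,0,-0.05,0,0.3,0,0,0,-0.05,0,0.4,0,0,0,-0.05,0,0.4,0,0,0,-0.05,0,0.4,0,0,0]
}}

```text
clock: 14.75
ee_pos: [0.4743, 0.1357, 0.0993]
orientation: [-0.0, 0.996, -0.094, 0.0]
force: [-4.1, -0.7, 6.5]
grip_width: 0.0115
```

Run:
```python
from h import *
plan([.4748,.1354,.1],-.188)
```

```text
clock 14.75 pos [0.4743 0.1357 0.0993] yaw -0.1884 zax [ 0.001 -0.    -1.   ] F [-4.1 -0.7  6.5] w 0.0115
shift cm [ 0.06  0.02 -0.07] rot deg [-0.01 -0.04 -0.02]
```

Emit:
{"name": "jog_arm", "arguments": {
  "steps": [-0.05,0,0.1,0,0,0,-0.05,0,0.2,0,0,0,-0.05,0,0.3,0,0,0,-0.05,0,0.3,0,0,0,-0.05,0,0.3,0,0,0]
}}

```text
clock: 15.25
ee_pos: [0.4745, 0.1358, 0.0978]
orientation: [-0.0, 0.996, -0.094, 0.001]
force: [-7.7, -2.1, 16.5]
grip_width: 0.0116
```

Run:
```python
from h import *
plan([.4748,.1354,.1],-.188)
```

```text
clock 15.25 pos [0.4745 0.1358 0.0978] yaw -0.1884 zax [ 0.002 -0.    -1.   ] F [-7.7 -2.1 16.5] w 0.0116
shift cm [ 0.04  0.03 -0.22] rot deg [-0.02 -0.12 -0.02]
```

Run:
```python
from h import *
d=snap('wrist','w12');e=snap('scene','s12');snap('top','t12')
i=d['image'][130:280,150:350];cv2.imwrite('pics/c12.png',cv2.resize(i,None,fx=4,fy=4,interpolation=cv2.INTER_CUBIC))
i=e['image'][160:240,170:270];cv2.imwrite('pics/c13.png',cv2.resize(i,None,fx=6,fy=6,interpolation=cv2.INTER_CUBIC))
plan([.4748,.1354,.1],-.188)
```

```text
clock 15.4 pos [0.4744 0.1358 0.0978] yaw -0.1884 zax [ 0.002 -0.    -1.   ] F [-7.1 -2.  16.1] w 0.0115
shift cm [ 0.04  0.03 -0.22] rot deg [-0.02 -0.12 -0.02]
```

View pics/c12.png

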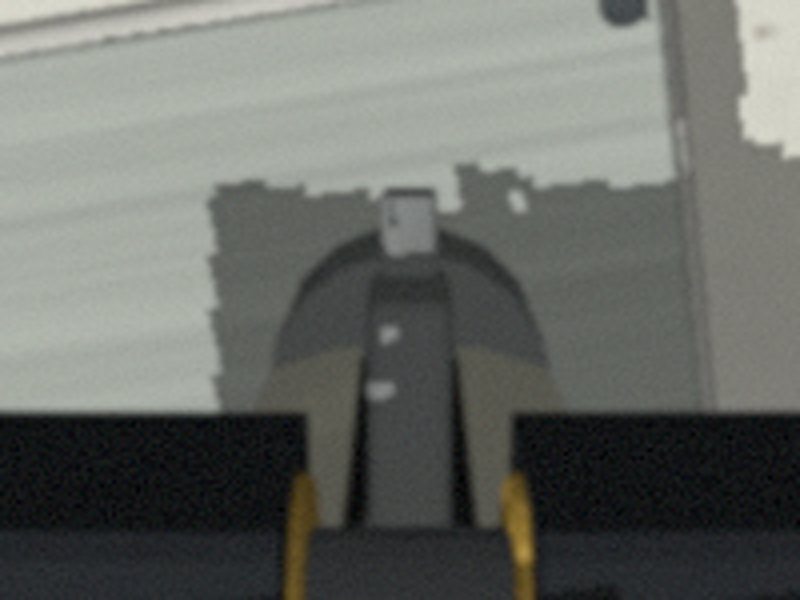

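View pics/c13.png

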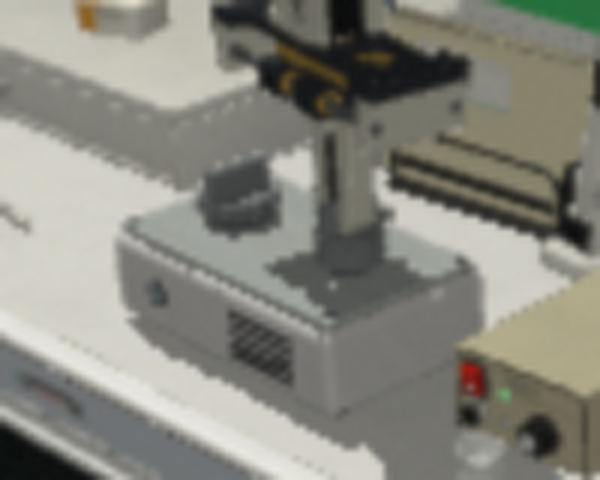

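View pics/t12.png

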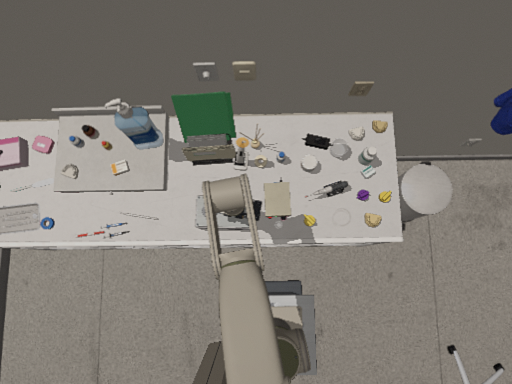

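Run:
```python
from h import *
print(ticket.job_done())
plan([.4748,.1354,.1],-.188)
```

```text
the job is handed in; nothing more can be done
None
the job is handed in; nothing more can be done
```

I screwed the filler cap tight, fitted the knob onto the D-shaped stem and pressed it down, and handed the job in after about 15.4 s. The gripper is still holding the knob down. The interface reports no verdict, so I only have my own checks.

- **Cap:** I turned it clockwise until it met the stop. In the wrist camera its bar then lay within about 0.01 rad of the steamer's x axis.
- **Stem:** Its flat faces about -0.19 rad in the world frame. A second picture, taken with the tool turned to that angle, showed the flat edge level.
- **Fit:** I turned the held knob to that angle. It slid on with almost no force, met the spring at about 3.4 N and rose to 6.5 N. It then came up hard at about 16 N with the tool tip at z = 0.098, which I take as fully pressed.
- **Final pictures:** The knob had not moved in the grip and looked seated and upright. The other things on the counter that the top camera could see looked unmoved, though I only compared those by eye.

**Disagreement:** A sideways force of about 7 N in -x remained at full press. Small shifts of the tool did not remove it, though the knob showed no visible tilt. How far the stem is pressed comes from the forces and heights, since I could not measure it directly.

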